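Close the sediment sample jars with their lids

TASK

Close the four open sediment jars on the bench so that no airborne fibres get in: the four loose black lids lie about among the other things, and each goes squarely down over the neck of the one jar it fits, smallest lid to smallest jar and so on up to the largest. They are slip-on lids, so just set them fully home without turning. Keep the jars upright on the bench and leave the spectacles and the little clear well dish where they are.

Things in the scene. Friction and masses are not known exactly. Their poses are not given: they have to be found in the camera images.
- lid_35_center (a point): The smallest of four loose lids: black plastic slip-on jar lid with ribbed edge, 35 mm across, 18 mm high, 10 g, lying on the bench top side up. The point is its centre, half-way up; z is its axis, up. Skirt 2 mm and top 2.5 mm thick (inside 31 mm across, 15.5 mm deep). No thread: it drops over the neck and rests on the lip.
- lid_45_center (a point): The second smallest of four loose lids: black plastic slip-on jar lid with ribbed edge, 45 mm across, 18 mm high, 15 g, lying on the bench top side up. The point is its centre, half-way up; z is its axis, up. Skirt 2 mm and top 2.5 mm thick (inside 41 mm across, 15.5 mm deep). No thread: it drops over the neck and rests on the lip.
- lid_55_center (a point): The second largest of four loose lids: black plastic slip-on jar lid with ribbed edge, 55 mm across, 18 mm high, 20 g, lying on the bench top side up. The point is its centre, half-way up; z is its axis, up. Skirt 2 mm and top 2.5 mm thick (inside 51 mm across, 15.5 mm deep). No thread: it drops over the neck and rests on the lip.
- lid_65_center (a point): The largest of four loose lids: black plastic slip-on jar lid with ribbed edge, 65 mm across, 18 mm high, 25 g, lying on the bench top side up. The point is its centre, half-way up; z is its axis, up. Skirt 2 mm and top 2.5 mm thick (inside 61 mm across, 15.5 mm deep). No thread: it drops over the neck and rests on the lip.
- jar_35_mouth (a point): The smallest of four open jars: clear plastic with brown sediment and a paper band, loose, 46 mm high; body 40 mm across up to a shoulder 29.5 mm up, then a neck 28 mm across, its top 8 mm tapering to 23 mm at the lip. The point is the centre of the mouth, level with the lip; z is the axis, up. Takes the 35 mm lid, whose centre then lies 6.5 mm below this point.
- jar_45_mouth (a point): The second smallest of four open jars: clear plastic with brown sediment and a paper band, loose, 52 mm high; body 50 mm across up to a shoulder 35.5 mm up, then a neck 38 mm across, its top 8 mm tapering to 33 mm at the lip. The point is the centre of the mouth, level with the lip; z is the axis, up. Takes the 45 mm lid, whose centre then lies 6.5 mm below this point.
- jar_55_mouth (a point): The second largest of four open jars: clear plastic with brown sediment and a paper band, loose, 58 mm high; body 60 mm across up to a shoulder 41.5 mm up, then a neck 48 mm across, its top 8 mm tapering to 43 mm at the lip. The point is the centre of the mouth, level with the lip; z is the axis, up. Takes the 55 mm lid, whose centre then lies 6.5 mm below this point.
- jar_65_mouth (a point): The largest of four open jars: clear plastic with brown sediment and a paper band, loose, 62 mm high; body 70 mm across up to a shoulder 45.5 mm up, then a neck 58 mm across, its top 8 mm tapering to 53 mm at the lip. The point is the centre of the mouth, level with the lip; z is the axis, up. Takes the 65 mm lid, whose centre then lies 6.5 mm below this point.
- spectacles_bridge (a point): A pair of brass-wire spectacles lying open on the bench, not to be disturbed: 135 mm wide, 140 mm long, 44 mm high, very light. The point is the middle of the nose bridge, 30 mm above the bench; x runs from the lenses along the arms, y along the width.
- well_dish_center (a point): A small clear dish of twelve wells, 54 x 40 x 14 mm, not to be disturbed. The point is its centre, half-way up; x along its length. (Unlisted: a petri dish, beaker, pipette and forceps, and at one side a grey tray of jars already closed. All else stays 25 mm clear of lids and open jars; nothing among them is over 65 mm tall.)
Not all that is in view belongs to the job. Leave any blue look-alike of the part that bears jar_65_mouth alone. Leave any green look-alike of the part that bears lid_45_center alone.

How it is judged:
At the end, for the whole second after the job is handed in: Each of the four lids sits level (within about 6 degrees) and fully down on the jar of its own size, its centre within 5 mm of the mouth's axis sideways and within 3 mm of the seated height, at rest; all four jars stand upright on the bench (horizontal distance between lid_35_center and jar_35_mouth below 0.005 m and z of lid_35_center in the frame of jar_35_mouth between -0.0095 and -0.0035 m and angle between each of lid_35_center, jar_35_mouth, lid_45_center, jar_45_mouth, lid_55_center, jar_55_mouth, lid_65_center, jar_65_mouth's own z axis and vertical below 0.1 rad and height (world z) of jar_35_mouth below 0.051 m and linear speed of each of lid_35, lid_45, lid_55, lid_65 below 0.02 m/s and horizontal distance between lid_45_center and jar_45_mouth below 0.005 m and z of lid_45_center in the frame of jar_45_mouth between -0.0095 and -0.0035 m and height (world z) of jar_45_mouth below 0.057 m and horizontal distance between lid_55_center and jar_55_mouth below 0.005 m and z of lid_55_center in the frame of jar_55_mouth between -0.0095 and -0.0035 m and height (world z) of jar_55_mouth below 0.063 m and horizontal distance between lid_65_center and jar_65_mouth below 0.005 m and z of lid_65_center in the frame of jar_65_mouth between -0.0095 and -0.0035 m and height (world z) of jar_65_mouth below 0.067 m); the robot touches nothing.
It fails at once if a jar is tipped by more than about 20 degrees (angle between any of jar_35_mouth, jar_45_mouth, jar_55_mouth, jar_65_mouth's own z axis and vertical above 0.35 rad).
It fails at once if the spectacles are shifted by more than 20 mm (distance of spectacles_bridge from where it was at the start of the episode above 0.02 m).
It fails at once if the well dish is shifted by more than 20 mm (distance of well_dish_center from where it was at the start of the episode above 0.02 m).
It also fails if it takes over 96 s, if anything falls off the work surface, if the arm or the gripper's body presses on something with over 40 N, if the wrist force passes 120 N, or if a joint passes its speed limit or range.

ROBOT

A 6-joint arm with a two-finger parallel gripper is mounted at the origin on the work surface. World frame = base frame: x ahead of the robot, y to its left, z up, the work surface at z = 0. Lengths are in m, angles in rad, forces in N, time in s.
With the tool pointing down it reaches from about 0.35 to 0.975 m from the base axis. Payload 4.9 kg.
Tool frame: the origin (TCP) lies on the centre line of the jaws, within the pads' length; the fingertips stand 11 mm ahead of it and the grasp point (between the pads) lies 8 mm behind it (manip.finger_overhang is the distance from the TCP to the fingertips, in m); y points along the fingers, z is the direction in which the jaws open and shut, and the axes are right-handed (so a half turn about y gives the same grasp; the last joint's range is limited). The gripper opens to 85 mm and grips with 20 to 120 N. Pads are 22 mm wide; open, the fingers measure 114 mm over their backs; the gripper's body (76 mm by 85 mm) begins 54 mm behind the grasp point. The pads swing forward as they close: fully open they stand 13 mm farther back than shut.
Start: joints at [1.043, 0.053, 1.613, -0, 1.476, -0.119], TCP at [0.248, 0.573, 0.242] pointing down, gripper open.
Joint ranges: [-3.01, 3.01], [-1.01, 2.22], [0.06, 2.58], [-1.02, 4.17], [0.09, 2.62], [-3.14, 3.14]. Speed limits (rad/s): [2.57, 2.57, 3.14, 3.14, 3.14, 3.14].

INTERFACE

Orientations are given as a unit quaternion [w, x, y, z].
In Python, from plant import readout, cams, workorder, manip gives the robot as it stands.
- The arm moves only by the tool play_rows, never from a script. Its arguments are lists of equal length, an entry for each row: "slide": the shift along the tool's x, y, z in cm, a list of three; "yaw": the turn about the tool's y in degrees; "grip": the closure, from -1 (fully open) to 1 (shut), so that 0 is half open. In form: {"slide": [[x, y, z], ...], "yaw": [yaw, ...], "grip": [grip, ...]}. A call has 1 to 12 rows; each row shifts and turns the commanded pose from where the row before left it, along the tool's axes as they then stand; what a row does not reach is not made up. A row lasts 1/10 s, in which the tool goes at most 50 mm and 8.59 degrees, less where a joint would pass 70% of its speed; a pose out of reach is approached as far as the arm can. A call with a gripper value outside its range is refused whole. The fingers move at their own pace and stop on an object; the grip force is fixed at half the most. Time passes only in rows, so rows that do not move let the fingers close. It gives the time, the measured TCP pose, the force and the opening at its end, in the units of the state.
- readout.state(): the state, without advancing time (a new reading comes with each control period).
- cams.grab_frame(name): name is "side" or "top" or "wrist"; returns a dict with "image" (384x512x3 uint8, red, green, blue), "mtx" (3x3 intrinsics, pixels), "dist" ([k1, k2, p1, p2, k3] as OpenCV has them; the pictures are not rectified), "R" (3x3) and "t" (3): a world point X has camera coordinates R X + t; the wrist camera has in their place "mount" (4x4, takes a point from camera to tool coordinates, whose origin is the TCP and whose axes are the tool frame's). Camera axes: x right, y down, z forward; pixel columns grow to the right and rows downward; lengths in m; the calibration is good to about 2 mm. A picture is of the moment at which its call begins: read the wrist's pose just before it. There is no depth.
- workorder.job_done(): hands the job in, once; it reports no verdict.
The state is a dict: "time": time; "joint_pos": joint angles; "joint_vel": joint speeds; "joint_efforts": joint torques, N m; "tool_pos": TCP position; "tool_rot": TCP orientation; "contact_force": force on the tool from outside, world axes, zero at the start; "ft_torque": the same for the moment, N m; "gripper_width": opening from 0.0 (shut) to 1.0 (fully open).
Only numpy, scipy, OpenCV 4.12 (cv2) and the standard library are available. Lean on these libraries where they do the work, as an engineer would, in place of code of your own. Each camera call takes 0.05 s, during which the arm holds its last target.

## Working session

There is one attempt and no reset: what is moved stays moved. The work goes in short steps, Python scripts to look and compute and a tool call to move; the robot and the scene stay as the last step left them, time stands still between calls to the robot, and variables do not carry over. Pictures are saved under pics/ and viewed, and the job is handed in when it is done.

Besides the shell and the picture viewer there is one more tool, called after "Call:" by a JSON object that holds its "op" and its "data". play_rows: Moves the arm, as the interface text tells. Its arguments: {"type":"object","properties":{"slide":{"type":"array","items":{"type":"array","items":{"type":"number"}}},"yaw":{"type":"array","items":{"type":"number"}},"grip":{"type":"array","items":{"type":"number"}}},"required":["slide","yaw","grip"]}

```bash
ls; mkdir -p pics; python3 - <<'E'
from plant import readout, cams, workorder, manip
import cv2
print(readout.state()); print([ (a,getattr(manip,a)) for a in dir(manip) if not a.startswith('_')])
for n in ["side","top","wrist"]:
    f=cams.grab_frame(n); cv2.imwrite(f"pics/{n}0.png",cv2.cvtColor(f["image"],cv2.COLOR_RGB2BGR))
    print(n,{k:v for k,v in f.items() if k!="image"})
E
```

```text
pics
{'time': 0.0, 'joint_pos': array([ 1.04300291e+00,  5.33569456e-02,  1.61431445e+00,  3.83811109e-06,
        1.47600533e+00, -1.18967273e-01]), 'joint_vel': array([ 1.51838501e-04,  2.65901260e-04, -3.60761517e-06, -2.52775704e-03,
       -3.26979462e-04, -3.84225865e-04]), 'joint_efforts': array([-7.09919914e-05, -3.93683124e+01, -3.70178461e+01, -9.67062351e-05,
        7.09698055e-03,  3.15658633e-05]), 'tool_pos': array([0.24812807, 0.57297013, 0.24105073]), 'tool_rot': array([-0.69168641,  0.69308284, -0.14377284,  0.14330199]), 'contact_force': array([-0.59714657, -0.6869009 , -0.39008005]), 'ft_torque': array([ 0.01351944,  0.01433345, -0.0066918 ]), 'gripper_width': 0.994939726502131}
[('IKError', <class 'plant.IKError'>), ('finger_overhang', 0.011)]
side {'mtx': array([[364.57508052,   0.        , 256.70956401],
       [  0.        , 364.57508052, 190.20658663],
       [  0.        ,   0.        ,   1.        ]]), 'dist': array([-0.10822059,  0.        ,  0.        ,  0.        ,  0.        ]), 'R': array([[ 0.98765786, -0.15654082,  0.00518823],
       [-0.11695689, -
[... 480 characters left out ...]
      [ 0.14771033,  0.01236331, -0.98895339]]), 't': array([0.04746847, 0.5847329 , 1.12329437])}
wrist {'mtx': array([[286.47506972,   0.        , 252.25267726],
       [  0.        , 286.47506972, 190.34102899],
       [  0.        ,   0.        ,   1.        ]]), 'dist': array([-0.07397951,  0.        ,  0.        ,  0.        ,  0.        ]), 'mount': array([[ 1.08976463e-03,  9.46197942e-01,  3.23586569e-01,
        -8.31466842e-02],
       [ 7.94395736e-04, -3.23587479e-01,  9.46197925e-01,
        -1.30893654e-01],
       [ 9.99999091e-01, -7.74077239e-04, -1.10428980e-03,
        -7.78079692e-04],
       [ 0.00000000e+00,  0.00000000e+00,  0.00000000e+00,
         1.00000000e+00]])}
```

View pics/side0.png

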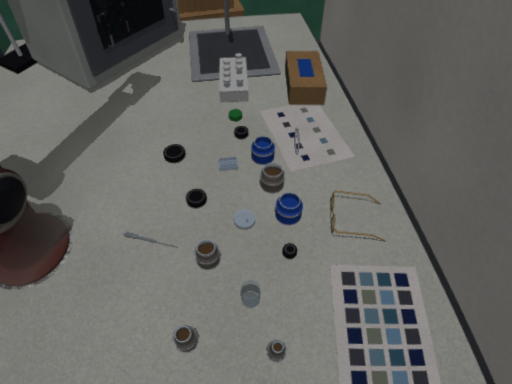

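View pics/top0.png

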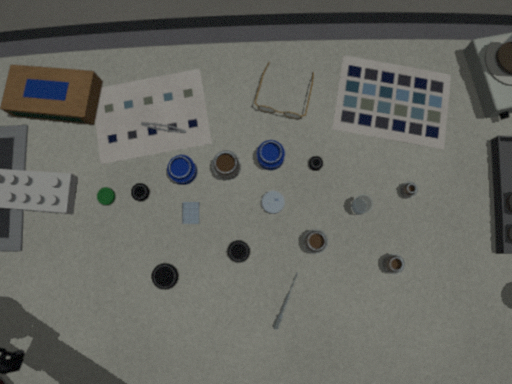

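View pics/wrist0.png

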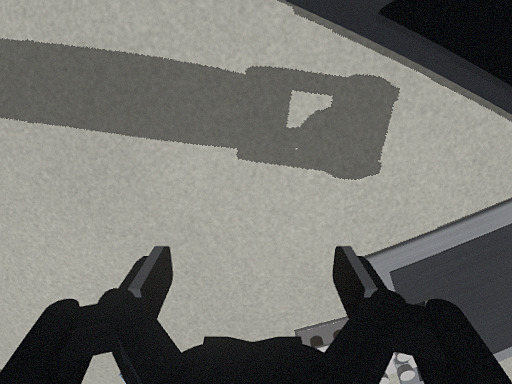

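The top view shows four black lids at about (315,162), (140,191), (238,250) and (165,275). The brown open jars are at (226,165), (316,241), (396,263) and (410,188). I'll leave the two blue jars (181,168) and (271,153) and the green lid (106,196) alone. Next I'll enlarge these to confirm.

```bash
python3 - <<'E'
import cv2,numpy as np
t=cv2.imread('pics/top0.png'); s=cv2.imread('pics/side0.png')
cr=lambda im,u,v,r=24:cv2.resize(im[v-r:v+r,u-r:u+r],(198,198),interpolation=cv2.INTER_CUBIC)
T=[(315,162),(140,191),(238,250),(165,275),(226,165),(316,241),(396,263),(410,188)]
c=[cr(t,*p) for p in T]
cv2.imwrite('pics/topcrops.png',np.vstack([np.hstack(c[:4]),np.hstack(c[4:])]))
S=[(290,251),(241,132),(196,198),(174,153),(272,177),(207,253),(185,337),(277,349)]
c=[cr(s,*p) for p in S]
cv2.imwrite('pics/sidecrops.png',np.vstack([np.hstack(c[:4]),np.hstack(c[4:])]))
E
```

```text
(no output)
```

View pics/topcrops.png

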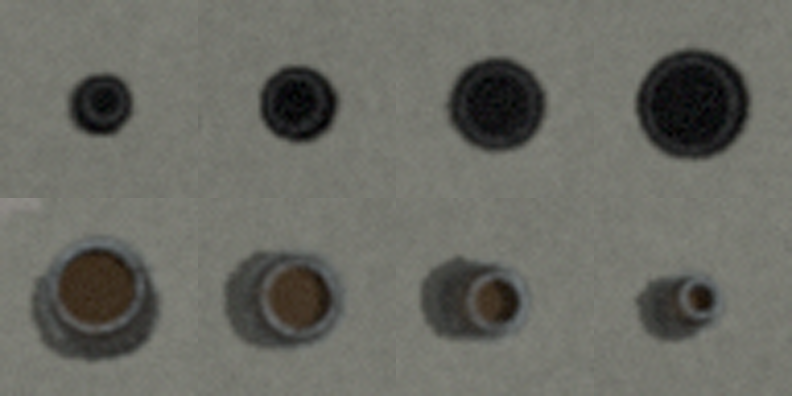

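View pics/sidecrops.png

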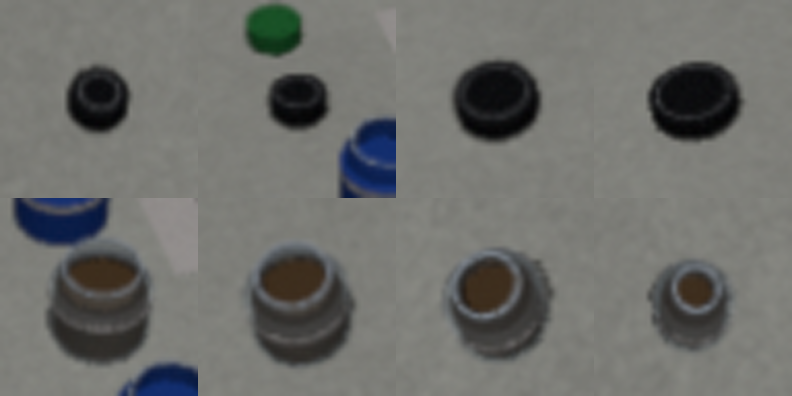

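```bash
cat > h.py <<'E'
import numpy as np, cv2
from scipy.spatial.transform import Rotation as Ro
from plant import readout, cams
def tool():
    s=readout.state(); q=s['tool_rot']; return s,Ro.from_quat([q[1],q[2],q[3],q[0]]).as_matrix(),np.array(s['tool_pos'])
def grab(n,save=None):
    s,R,p=tool(); f=cams.grab_frame(n); f=dict(f)
    if n=='wrist':
        M=f['mount']; Rwc=R@M[:3,:3]; c=R@M[:3,3]+p
        f['R']=Rwc.T; f['t']=-Rwc.T@c
    f['image']=cv2.cvtColor(f['image'],cv2.COLOR_RGB2BGR)
    if save: cv2.imwrite('pics/'+save,f['image'])
    return f
def ray(f,uv):
    x=cv2.undistortPoints(np.array(uv,float).reshape(-1,1,2),f['mtx'],f['dist']).reshape(-1,2)
    d=np.c_[x,np.ones(len(x))]@f['R']; return -f['R'].T@f['t'],d
def cast(f,uv,z):
    c,d=ray(f,uv); return c+d*((z-c[2])/d[:,2])[:,None]
def proj(f,X):
    X=np.array(X,float).reshape(-1,3)
    return cv2.projectPoints(X,cv2.Rodrigues(f['R'])[0],f['t'],f['mtx'],f['dist'])[0].reshape(-1,2)
def circ(P):  # min enclosing circle of metric points
    c,r=cv2.minEnclosingCircle((P[:,:2]*1000).astype(np.float32).reshape(-1,1,2)); return np.array(c),2*r
E
python3 - <<'E'
from h import *
t=grab('top'); s=grab('side')
def blobs(f,m,lo,hi,zc):
    n,l,st,c=cv2.connectedComponentsWithStats(m.astype(np.uint8))
    for i in range(1,n):
        if lo<st[i,4]<hi:
            w=(l==i).astype(np.uint8)
            ct=max(cv2.findContours(w,cv2.RETR_EXTERNAL,cv2.CHAIN_APPROX_NONE)[0],key=len).reshape(-1,2)
            P=cast(f,ct,zc); cc,dd=circ(P)
            mc=cast(f,c[i],zc)[0]*1000
            print(np.round(c[i],1),st[i,4],'cent',np.round(mc[:2],1),'circ',np.round(cc,1),'D',round(dd,1))
for n,f,b in (('top',t,(90,320,90,460)),('side',s,(90,300,140,330))):
    h=cv2.cvtColor(f['image'],cv2.COLOR_BGR2HSV); g=f['image'].max(2)
    box=np.zeros(g.shape,bool); box[b[0]:b[1],b[2]:b[3]]=1
    print(n,'black'); blobs(f,(g<62)&box,60,1500,.009)
    H,S,V=cv2.split(h)
    print(n,'brown'); box[:]=0; box[90:370,90:460]=1; blobs(f,(H>5)&(H<22)&(S>95)&(V<110)&box,25,1500,.03)
st,R,p=tool(); print(np.round(R,3))
w=grab('wrist')
for y in (-.002,.005,.011):
    print(y,np.round(proj(w,[p+R@np.array([x,y,z]) for z in (-.0425,.0425) for x in(-.011,.011)])).tolist())
E
```

```text
top black
[ 93.2 104.1] 241 cent [836.2 471.4] circ [829.3 472.5] D 96.4
[347.4 116.3] 112 cent [ 777.9 -196.7] circ [ 778.3 -196.4] D 35.0
[364.6 119.3] 111 cent [ 768.8 -241.1] circ [ 768.9 -241.7] D 37.4
[381.5 122.2] 117 cent [ 760.2 -284.7] circ [ 759.4 -284.6] D 36.8
[398.5 125.3] 116 cent [ 751.1 -328.8] circ [ 750.5 -328.8] D 36.8
[415.2 128.3] 111 cent [ 742.1 -372.4] circ [ 741.6 -373.3] D 36.8
[431.8 131.4] 113 cent [ 733.1 -416.2] circ [ 732.9 -415.5] D 36.8
[225.4 161.4] 210 cent [668.1 119.8] circ [667.8 119.6] D 47.2
[315. 163.] 168 cent [ 657.1 -107.1] circ [ 657.5 -106.8] D 37.5
[228.8 173.4] 135 cent [636.9 111.5] circ [648.3 114.7] D 59.8
[139.9 191.7] 258 cent [596.7 339.4] circ [597.  339.3] D 47.7
[404.3 191. ] 89 cent [ 579.  -330.9] circ [ 579.8 -335.3] D 34.9
[238. 251.] 384 cent [441.5  92.2] circ [441.8  92.1] D 55.8
[386.7 263.2] 109 cent [ 399.7 -274.7] circ [ 399.4 -281. ] D 43.7
[164.6 275.9] 539 cent [384. 276.] circ [384.1 275.8] D 67.0
top brown
[ 93.1 103.6] 217 cent [830.1 463.8] circ [823.3 464.4] D 92.1
[225.  162.2] 230 cent [661.5 119. ] circ [
[... 649 characters left out ...]
3 -105.4] D 43.0
[208.7 259.8] 169 cent [ 462.  -101.1] circ [459.9 -92.3] D 61.5
side brown
[306.4  96.4] 496 cent [843.2 470.1] circ [848.4 470. ] D 151.5
[272.5 171. ] 78 cent [661.5 141.2] circ [660.3 142.2] D 39.9
[205.7 248.5] 101 cent [458.3 -81.5] circ [458.  -80.1] D 32.2
[182.7 334.4] 92 cent [ 396.1 -279.2] circ [ 396.4 -279. ] D 24.2
[277.1 347.2] 34 cent [ 582.8 -333.6] circ [ 582.6 -334. ] D 13.3
[[ 0.918 -0.001  0.398]
 [-0.398 -0.001  0.918]
 [-0.    -1.    -0.001]]
-0.002 [[171.0, 242.0], [175.0, 278.0], [337.0, 242.0], [333.0, 278.0]]
0.005 [[175.0, 236.0], [178.0, 271.0], [334.0, 236.0], [330.0, 271.0]]
0.011 [[177.0, 231.0], [181.0, 265.0], [331.0, 231.0], [327.0, 265.0]]
```

```bash
python3 - <<'E'
import cv2
w=cv2.imread('pics/wrist0.png')
cv2.imwrite('pics/wfing.png',cv2.resize(w[220:330,100:410],(775,275),interpolation=cv2.INTER_CUBIC))
E
```

```text
(no output)
```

View pics/wfing.png

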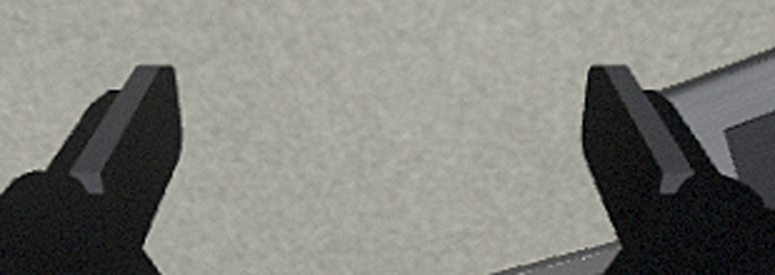

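Measured lids agree with their given sizes: D 37/48/56/67 px-limited, against 35/45/55/65. Lid xy in mm: 35 (657,-107), 45 (597,340), 55 (442,93), 65 (384,277). I'll align the tool with the world axes and hover near the 65 lid.

Call:
{"op": "play_rows", "data": {"slide": [[0,0,0],[0,0,0],[0,0,0],[1.6,1,-3.3],[1.6,1,-3.3],[1.5,1,-3.3],[1.5,1,-3.3],[1.5,1,-3.3],[1.5,1,-3.3],[1.5,1,-3.3],[1.5,1,-3.3],[1.4,1,-3.3]], "yaw": [-7.8,-7.8,-7.8,0,0,0,0,0,0,0,0,0], "grip": [-1,-1,-1,-1,-1,-1,-1,-1,-1,-1,-1,-1]}}

```text
time: 1.5
tool_pos: [0.3848, 0.2751, 0.1521]
tool_rot: [0.707, -0.707, -0.0, -0.0]
contact_force: [0.1, 0.1, 0.7]
gripper_width: 1.001
```

```bash
python3 - <<'E'
from h import *
s,R,p=tool(); print(p,np.round(R,3).tolist(),s['gripper_width'])
f=grab('wrist','w1.png'); print(np.round(proj(f,[[.384,.2766,.018],[.384,.2766,0]])))
E
```

```text
[0.38476937 0.27508502 0.15208859] [[1.0, 0.001, 0.0], [-0.0, 0.0, 1.0], [0.001, -1.0, 0.0]] 1.001228544370366
[[255. 183.]
 [255. 177.]]
```

View pics/w1.png

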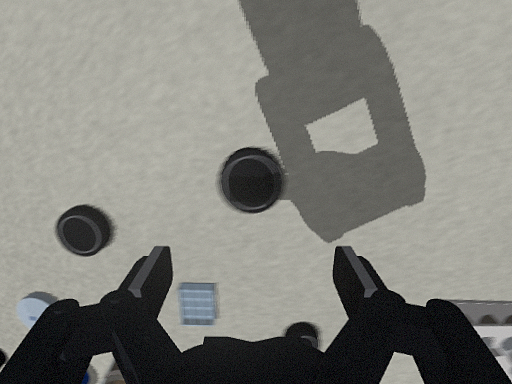

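The wrist view shows the 65 lid at about (251,180), the 55 lid at (83,230) and the well dish at (198,303).

```bash
cat >> h.py <<'E'
def lids(f,box,thr=50,lo=300,z=.009):
    m=np.zeros(f['image'].shape[:2],np.uint8); a,b,c,d=box
    m[a:b,c:d]=(f['image'].max(2)[a:b,c:d]<thr)
    m=cv2.morphologyEx(m,cv2.MORPH_CLOSE,np.ones((5,5),np.uint8))
    for ct in cv2.findContours(m,cv2.RETR_EXTERNAL,cv2.CHAIN_APPROX_NONE)[0]:
        if cv2.contourArea(ct)<lo: continue
        cc,dd=circ(cast(f,ct,z)); M=cv2.moments(ct); uv=[M['m10']/M['m00'],M['m01']/M['m00']]
        print('uv',np.round(uv,1),'cent',np.round(cast(f,uv,z)[0][:2]*1000,1),'circ',np.round(cc,1),'D',round(dd,1))
E
python3 - <<'E'
from h import *
f=grab('wrist'); lids(f,(100,245,0,300))
t=grab('top')
print(np.round(proj(t,[[.384,.2766,.009]])))
E
```

```text
uv [ 89.2 226.4] cent [435.5  92.6] circ [439.   90.6] D 66.9
uv [259.5 178.7] cent [382.6 276.4] circ [383.4 276.6] D 68.8
[[164. 276.]]
```

Call:
{"op": "play_rows", "data": {"slide": [[-0.1,2,0.1],[0,2,0],[0,2,0],[0,2,0],[0,0,0],[0,0,0],[0,0,0]], "yaw": [0,0,0,0,0,0,0], "grip": [-0.48,-0.48,-0.48,-0.48,-0.48,-0.48,-0.48]}}

```text
time: 2.35
tool_pos: [0.3842, 0.2784, 0.0739]
tool_rot: [0.708, -0.707, -0.001, -0.001]
contact_force: [1.1, -1.0, -0.2]
gripper_width: 0.745
```

```bash
python3 - <<'E'
from h import *
s,R,p=tool(); print(p,s['gripper_width'])
f=grab('wrist','w2.png'); w=s['gripper_width']*.0425
for y in (-.01,-.004,-.0,.004,.008,.011):
    print(y,np.round(proj(f,[p+R@np.array([x,y,z]) for z in (-w,w) for x in(-.011,.011)])).tolist())
cv2.imwrite('pics/w2c.png',cv2.resize(f['image'][100:330,100:410],(775,575),interpolation=cv2.INTER_CUBIC))
E
```

```text
[0.38416246 0.2783834  0.07391222] 0.7447101455459711
-0.01 [[189.0, 251.0], [192.0, 289.0], [320.0, 251.0], [316.0, 289.0]]
-0.004 [[191.0, 245.0], [195.0, 281.0], [317.0, 245.0], [314.0, 281.0]]
-0.0 [[193.0, 241.0], [196.0, 277.0], [315.0, 241.0], [312.0, 277.0]]
0.004 [[194.0, 237.0], [197.0, 273.0], [314.0, 237.0], [311.0, 272.0]]
0.008 [[196.0, 234.0], [198.0, 268.0], [312.0, 234.0], [310.0, 268.0]]
0.011 [[197.0, 231.0], [199.0, 265.0], [311.0, 231.0], [309.0, 265.0]]
```

View pics/w2c.png

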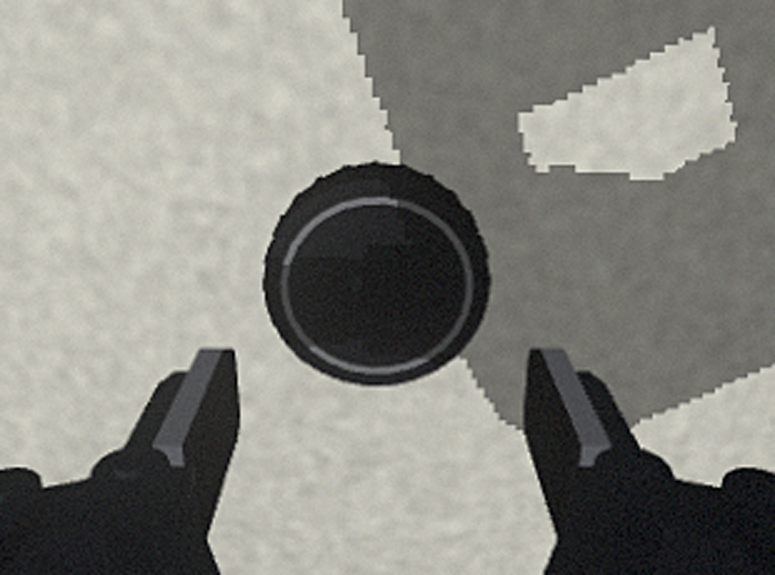

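```bash
python3 - <<'E'
from h import *
s,R,p=tool(); print(p)
f=grab('wrist'); lids(f,(100,258,180,300),z=.009,thr=45)
im=f['image'][100:300,150:350].max(2); print(im[80,40:170:6])
E
```

```text
[0.3842472  0.27828918 0.073965  ]
uv [250.3 209.3] cent [382.6 275.9] circ [384.3 275.8] D 71.2
[197 199 192 194 202  44  52  49  79 127 116 123  61  22  32  28 119 119
 113 112 117 118]
```

Call:
{"op": "play_rows", "data": {"slide": [[0,1,-0.2],[0,1.5,0],[0,1.5,0],[0,1.3,0],[0,1,0],[0,0,0],[0,0,0]], "yaw": [0,0,0,0,0,0,0], "grip": [-1,-1,-1,-1,-1,-1,-1]}}

```text
time: 3.15
tool_pos: [0.3834, 0.2754, 0.0093]
tool_rot: [-0.707, 0.707, -0.0, 0.0]
contact_force: [0.4, 0.5, 0.1]
gripper_width: 1.0
```

Call:
{"op": "play_rows", "data": {"slide": [[0,0,0],[0,0,0],[0,0,0],[0,0,0],[0,0,0],[0,0,0]], "yaw": [0,0,0,0,0,0], "grip": [1,1,1,1,1,1]}}

```text
time: 3.75
tool_pos: [0.3844, 0.276, 0.0112]
tool_rot: [0.707, -0.707, -0.001, -0.001]
contact_force: [-1.2, -1.5, 7.3]
gripper_width: 0.745
```

```bash
python3 - <<'E'
from h import *
s,R,p=tool(); print(p,s['gripper_width'],s['contact_force'])
f=grab('wrist','w3.png')
cv2.imwrite('pics/w3c.png',cv2.resize(f['image'][100:330,100:410],(775,575),interpolation=cv2.INTER_CUBIC))
E
```

```text
[0.38441271 0.27602746 0.01119355] 0.7448034008325783 [-1.226529   -1.52665716  7.29532207]
```

View pics/w3c.png

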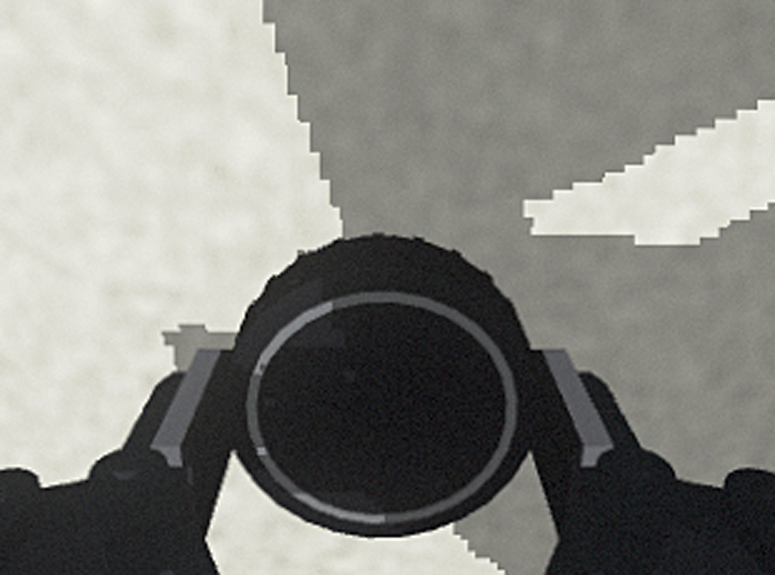

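The lid is gripped (width 0.745, about 65 mm). Before moving I'll triangulate the jar sediment discs from the two fixed views.

```bash
python3 - <<'E'
from h import *
t=grab('top'); s=grab('side')
for n,a,b in (('65',(225,162.2),(272.5,171)),('55',(316.2,240.4),(205.7,248.5)),('45',(396,263.7),(182.7,334.4)),('35',(410.3,188.2),(277.1,347.2)),
   ('lid45',(139.9,191.7),(240.8,132.)),('lid35',(315,163),(289.3,250.8)),('lid55',(238,251),(196,197.9))):
    c1,d1=ray(t,a); c2,d2=ray(s,b); d1=d1[0]/np.linalg.norm(d1); d2=d2[0]/np.linalg.norm(d2)
    A=np.c_[d1,-d2]; l=np.linalg.lstsq(A,c2-c1,rcond=None)[0]
    P=c1+d1*l[0];Q=c2+d2*l[1]; print(n,np.round((P+Q)/2*1000,1),'gap',round(np.linalg.norm(P-Q)*1000,1))
E
```

```text
65 [655.9 116.6  57. ] gap 0.0
55 [460.  -97.   55.5] gap 0.4
45 [ 398.7 -286.8   51.5] gap 0.9
35 [ 581.2 -336.9   41.9] gap 0.6
lid45 [596.4 338.4  12.7] gap 0.4
lid35 [ 657.3 -106.9   10. ] gap 0.6
lid55 [441.8  92.3  10.9] gap 0.6
```

Call:
{"op": "play_rows", "data": {"slide": [[0,-2,0],[0,-3,0],[0,-4,0],[2.7,-1.2,-2.6],[2.7,-1.2,-2.7],[2.7,-1.2,-2.7],[2.7,-1.2,-2.7],[2.7,-1.2,-2.7],[2.6,-1,-2.5],[0,0,0],[0,0,0]], "yaw": [0,0,0,0,0,0,0,0,0,0,0], "grip": [1,1,1,1,1,1,1,1,1,1,1]}}

```text
time: 5.0
tool_pos: [0.5447, 0.116, 0.1699]
tool_rot: [0.707, -0.707, 0.0, -0.001]
contact_force: [-0.6, 0.1, -0.6]
gripper_width: 0.747
```

```bash
python3 - <<'E'
from h import *
s,R,p=tool(); print(p,s['gripper_width'],s['contact_force'])
f=grab('wrist','w4.png'); print(np.round(proj(f,[[.656,.117,.062]])))
E
```

```text
[0.54471206 0.11599182 0.1699169 ] 0.7470111860707755 [-0.59497623  0.1195233  -0.62218808]
[[255. 295.]]
```

View pics/w4.png

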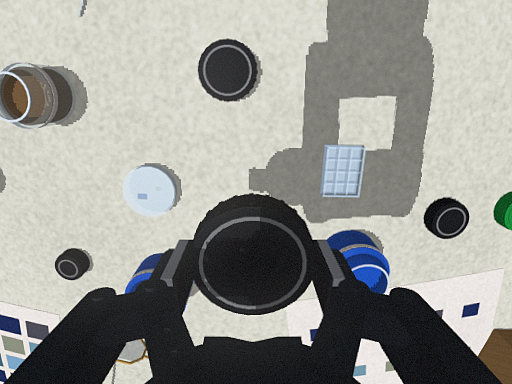

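The jar is hidden under the held lid here because the camera sits on the tool's -x side. I'll move 19.5 cm further in +x so that it looks straight down on the jar.

Call:
{"op": "play_rows", "data": {"slide": [[3.5,0,0],[4,0,0],[4,0,0],[4,0,0],[4,0,0],[0,0,0],[0,0,0]], "yaw": [0,0,0,0,0,0,0], "grip": [1,1,1,1,1,1,1]}}

```text
time: 5.75
tool_pos: [0.7383, 0.1175, 0.1676]
tool_rot: [0.707, -0.707, 0.001, 0.001]
contact_force: [0.2, 0.1, -0.9]
gripper_width: 0.745
```

```bash
python3 - <<'E'
from h import *
s,R,p=tool(); print(p,s['gripper_width'])
f=grab('wrist','w5.png'); print(np.round(proj(f,[[.656,.117,.062]])))
E
```

```text
[0.73829053 0.11753905 0.1675636 ] 0.7451129366487804
[[253.  95.]]
```

View pics/w5.png

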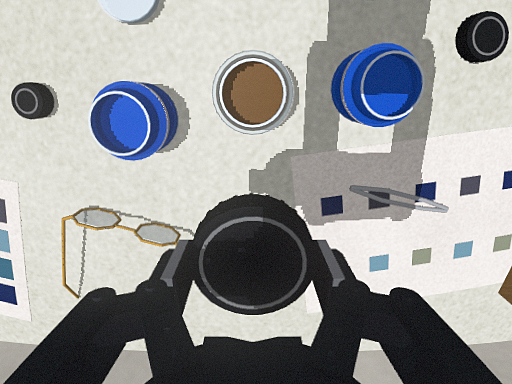

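The 65 jar is the brown one at about (253,92), its rim ring clearly visible between the two blue look-alikes at (125,125) and (388,86). I'll enlarge it and fit the rim.

```bash
cat >> h.py <<'E'
def rim(f,uv,z,D,zs,save,r=50):
    u0,v0=[int(round(x)) for x in uv]; im=f['image']
    a,b=max(v0-r,0),max(u0-r,0); cr=im[a:v0+r,b:u0+r]
    H,S,V=cv2.split(cv2.cvtColor(cr,cv2.COLOR_BGR2HSV))
    m=((H>4)&(H<22)&(S>90)&(V>30)).astype(np.uint8)
    m=cv2.morphologyEx(m,cv2.MORPH_OPEN,np.ones((3,3),np.uint8))
    ct=max(cv2.findContours(m,cv2.RETR_EXTERNAL,cv2.CHAIN_APPROX_NONE)[0],key=cv2.contourArea).reshape(-1,2)+[b,a]
    c,d=circ(cast(f,ct,z)); print('brown@lip',np.round(c,1),'D',round(d,1))
    P=proj(f,[[c[0]/1e3+D/2*np.cos(t),c[1]/1e3+D/2*np.sin(t),z] for t in np.linspace(0,6.28,60)])
    s=6; big=cv2.resize(cr,None,fx=s,fy=s,interpolation=cv2.INTER_CUBIC)
    for q in P: cv2.circle(big,(int((q[0]-b+.5)*s),int((q[1]-a+.5)*s)),1,(0,0,255),-1)
    for q in ct: cv2.circle(big,(int((q[0]-b+.5)*s),int((q[1]-a+.5)*s)),1,(0,255,0),-1)
    cv2.imwrite('pics/'+save,big)
    return c
E
python3 - <<'E'
from h import *
f=grab('wrist'); s,R,p=tool();print(p); rim(f,(253,92),.062,.053,0,'r65.png')
E
```

```text
[0.7378333  0.11734943 0.16900786]
brown@lip [654.6 116.4] D 47.6
```

View pics/r65.png

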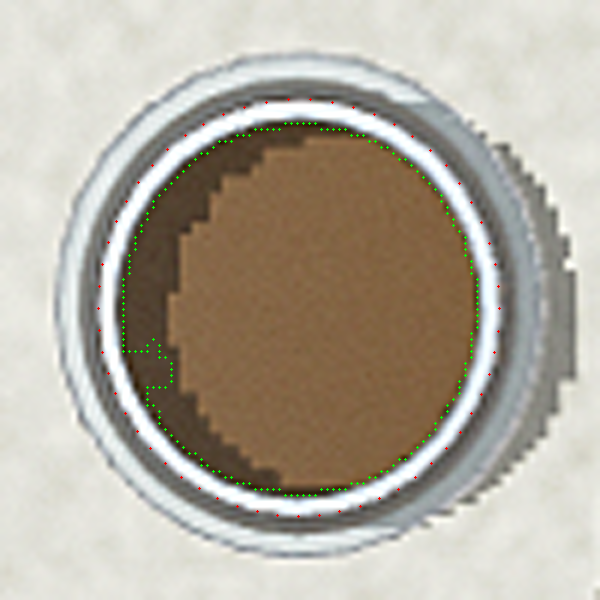

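The rim circle (D 53) fits and gives centre (654.6,116.4), against (656,117) from triangulation. Next I'll go above it and lower to just over the lip.

Call:
{"op": "play_rows", "data": {"slide": [[-2,0,-0.1],[-3,0,0],[-3.3,0,0],[0,2,0],[0,2.5,0],[0,2.5,0],[0,1.4,0],[0,0,0],[0,0,0]], "yaw": [0,0,0,0,0,0,0,0,0], "grip": [1,1,1,1,1,1,1,1,1]}}

```text
time: 6.75
tool_pos: [0.6562, 0.1155, 0.0863]
tool_rot: [0.707, -0.707, -0.0, -0.0]
contact_force: [0.6, 0.2, -0.2]
gripper_width: 0.749
```

```bash
python3 - <<'E'
from h import *
for i in range(3):
    s,R,p=tool(); print(np.round(p,4),np.round(s['contact_force'],1)); f=cams.grab_frame('top')
f=grab('side'); cv2.imwrite('pics/s6.png',cv2.resize(f['image'][130:230,220:330],(660,600),interpolation=cv2.INTER_CUBIC))
E
```

```text
[0.6562 0.1155 0.0863] [ 0.6  0.2 -0.2]
[0.657  0.1156 0.0871] [-0.5  0.1  0.6]
[0.6574 0.1155 0.0875] [ 0.1 -1.  -0.4]
```

View pics/s6.png

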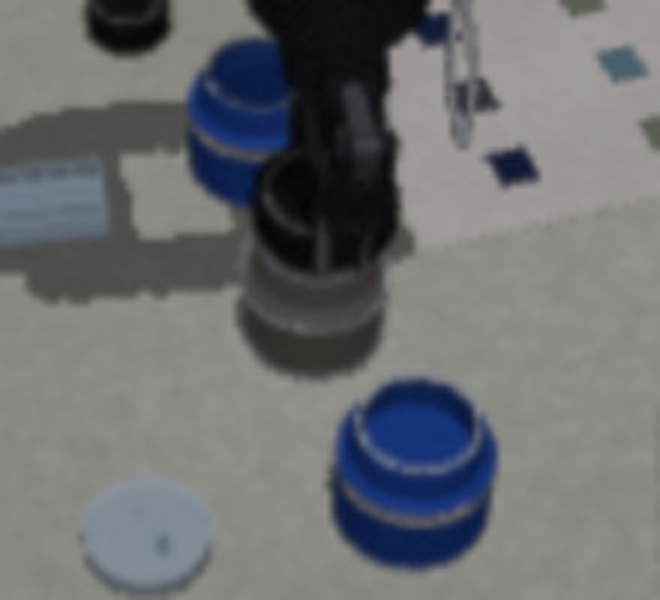

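Call:
{"op": "play_rows", "data": {"slide": [[-0.2,0.5,0.1],[0,0.5,0],[0,0.4,0],[0,0.4,0],[0,0.3,0],[0,0,0],[0,0,0]], "yaw": [0,0,0,0,0,0,0], "grip": [1,1,1,1,1,1,1]}}

```text
time: 7.65
tool_pos: [0.6542, 0.1163, 0.0642]
tool_rot: [-0.707, 0.707, -0.0, 0.0]
contact_force: [-0.1, -0.1, 0.3]
gripper_width: 0.744
```

Call:
{"op": "play_rows", "data": {"slide": [[0,0.2,0],[0,0.2,0],[0,0.2,0],[0,0.1,0],[0,0,0]], "yaw": [0,0,0,0,0], "grip": [1,1,1,1,1]}}

```text
time: 8.15
tool_pos: [0.6543, 0.1163, 0.0578]
tool_rot: [-0.707, 0.707, -0.0, 0.0]
contact_force: [-1.8, -0.4, 3.4]
gripper_width: 0.743
```

Contact came at the expected seated height. I'll press 1 mm more, then release part-way.

Call:
{"op": "play_rows", "data": {"slide": [[0,0.1,0],[0,0,0],[0,0,0],[0,0,0],[0,0,0],[0,-1,0],[0,-2,0],[0,-4,0],[0,-4,0]], "yaw": [0,0,0,0,0,0,0,0,0], "grip": [1,1,-0.75,-0.75,-0.75,-0.75,-0.75,-0.75,-0.75]}}

```text
time: 9.05
tool_pos: [0.6536, 0.1163, 0.167]
tool_rot: [-0.707, 0.707, -0.001, -0.001]
contact_force: [0.3, -0.4, -0.0]
gripper_width: 0.874
```

```bash
python3 - <<'E'
from h import *
f=grab('wrist','w7.png'); 
E
```

```text
(no output)
```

View pics/w7.png

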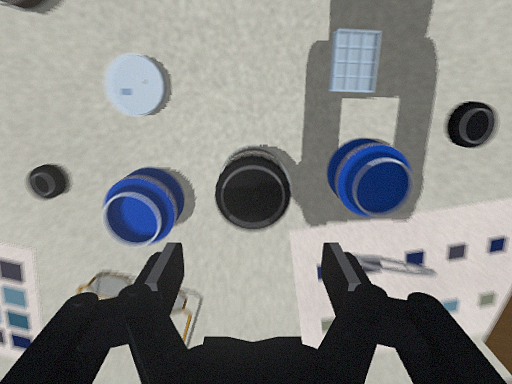

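The 65 lid is down on its jar at (253,190), concentric. Next is the 55 lid.

Call:
{"op": "play_rows", "data": {"slide": [[-3,0,-0.4],[-4,1,-0.4],[-4,1,-0.4],[-4,1,-0.4],[-3.5,1,-0.4],[-2.8,1,-0.4],[0,1,0],[0,0.5,0],[0,0,0],[0,0,0]], "yaw": [0,0,0,0,0,0,0,0,0,0], "grip": [-0.75,-0.75,-0.75,-0.75,-0.75,-0.75,-0.75,-0.75,-0.75,-0.75]}}

```text
time: 10.1
tool_pos: [0.4426, 0.0925, 0.1021]
tool_rot: [0.707, -0.707, -0.0, -0.001]
contact_force: [-0.3, -0.6, -0.6]
gripper_width: 0.875
```

```bash
python3 - <<'E'
from h import *
s,R,p=tool(); print(p,s['gripper_width'])
f=grab('wrist','w8.png'); print(proj(f,[[.4418,.0923,.009]])); lids(f,(100,245,180,330),thr=45); lids(f,(100,245,180,330),thr=70)
cv2.imwrite('pics/w8c.png',cv2.resize(f['image'][100:330,100:410],(775,575),interpolation=cv2.INTER_CUBIC))
E
```

```text
[0.44263017 0.09248031 0.10209838] 0.8748740572413122
[[253.30121485 197.17410168]]
uv [252.5 195.6] cent [440.4  91.6] circ [441.2  92.1] D 60.4
uv [252.6 195.6] cent [440.4  91.7] circ [441.3  91.5] D 60.7
```

View pics/w8c.png

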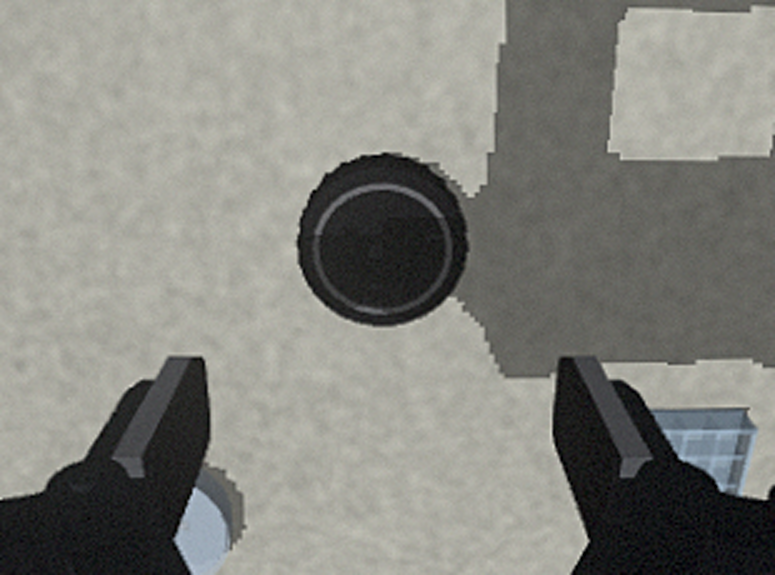

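Call:
{"op": "play_rows", "data": {"slide": [[-0.1,2,0],[0,2.5,0],[0,2.3,0],[0,1.5,0],[0,0.5,0],[0,0,0],[0,0,0]], "yaw": [0,0,0,0,0,0,0], "grip": [-0.75,-0.75,-0.75,-0.75,-0.75,-0.75,-0.75]}}

```text
time: 10.85
tool_pos: [0.4414, 0.0925, 0.0144]
tool_rot: [0.707, -0.707, -0.001, -0.001]
contact_force: [0.8, 0.4, 0.0]
gripper_width: 0.874
```

Call:
{"op": "play_rows", "data": {"slide": [[0,0,0],[0,0,0],[0,0,0],[0,0,0],[0,0,0],[0,0,0]], "yaw": [0,0,0,0,0,0], "grip": [1,1,1,1,1,1]}}

```text
time: 11.45
tool_pos: [0.4418, 0.0925, 0.0151]
tool_rot: [0.707, -0.707, -0.001, -0.001]
contact_force: [-0.5, -0.3, 6.4]
gripper_width: 0.622
```

Call:
{"op": "play_rows", "data": {"slide": [[0,-2,0],[0,-4,0],[0,-4,0],[2,-1,-3.8],[2,-1,-3.8],[2,-1,-3.8],[2,-1,-3.8],[2.3,-1,-3.8],[0,0,0],[0,0,0],[0,0,0]], "yaw": [0,0,0,0,0,0,0,0,0,0,0], "grip": [1,1,1,1,1,1,1,1,1,1,1]}}

```text
time: 12.55
tool_pos: [0.5424, -0.0968, 0.1627]
tool_rot: [0.707, -0.707, 0.0, 0.0]
contact_force: [0.0, -0.6, 0.1]
gripper_width: 0.622
```

```bash
python3 - <<'E'
from h import *
s,R,p=tool(); print(p,s['gripper_width'])
f=grab('wrist','w9.png'); q=proj(f,[[.460,-.097,.058]])[0]; print(q)
rim(f,q,.058,.043,0,'r55.png')
s,R,p=tool(); print(p)
E
```

```text
[ 0.5423659  -0.0968042   0.16265768] 0.6216539227792943
[253.17057582  94.95877183]
brown@lip [458.9 -96.7] D 37.8
[ 0.54226143 -0.09650924  0.16258941]
```

View pics/w9.png

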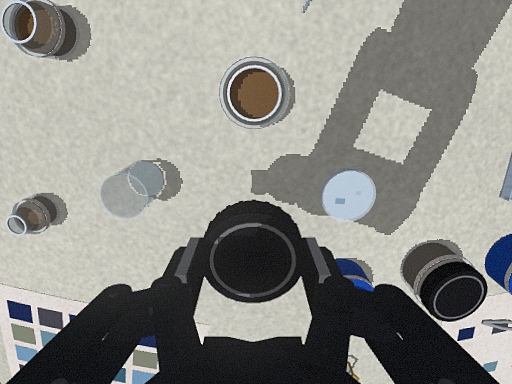

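View pics/r55.png

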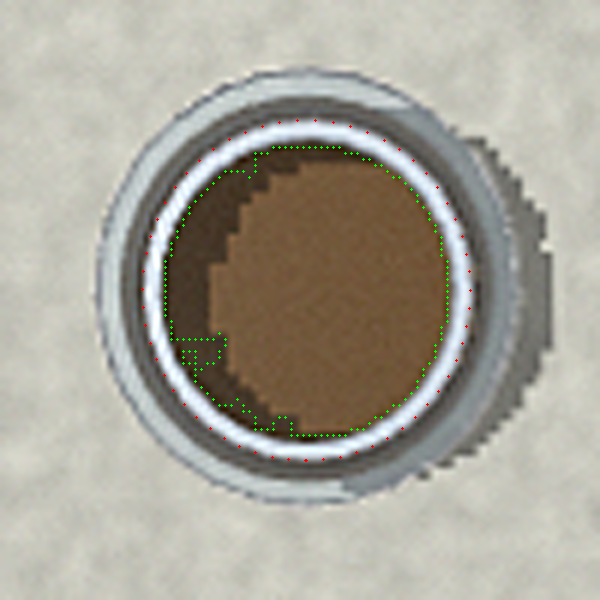

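The rim circle fits at (458.9,-96.7). Moving above it and down.

Call:
{"op": "play_rows", "data": {"slide": [[-2,0,0],[-3.3,0,0],[-3,0,0],[0,2,0],[0,3,0],[0,2.2,0],[0,1,0],[0,0,0],[0,0,0],[0,0,0]], "yaw": [0,0,0,0,0,0,0,0,0,0], "grip": [1,1,1,1,1,1,1,1,1,1]}}

```text
time: 13.6
tool_pos: [0.4612, -0.0978, 0.0828]
tool_rot: [-0.707, 0.707, 0.001, 0.001]
contact_force: [-0.1, 0.2, -0.0]
gripper_width: 0.62
```

Call:
{"op": "play_rows", "data": {"slide": [[-0.1,0.5,0],[0,0.5,0.1],[0,0.5,0],[0,0.4,0],[0,0,0],[0,0,0]], "yaw": [0,0,0,0,0,0], "grip": [1,1,1,1,1,1]}}

```text
time: 14.2
tool_pos: [0.4591, -0.0966, 0.0621]
tool_rot: [0.707, -0.707, 0.0, -0.0]
contact_force: [-0.1, -0.0, 0.8]
gripper_width: 0.616
```

Call:
{"op": "play_rows", "data": {"slide": [[0,0.2,0],[0,0.2,0],[0,0.1,0],[0,0,0]], "yaw": [0,0,0,0], "grip": [1,1,1,1]}}

```text
time: 14.6
tool_pos: [0.4592, -0.0966, 0.0576]
tool_rot: [0.707, -0.707, 0.0, -0.0]
contact_force: [-2.0, 0.6, 2.9]
gripper_width: 0.621
```

Contact 2.9 N at the seated height. Press 1 mm more and release to about 69 mm.

Call:
{"op": "play_rows", "data": {"slide": [[0,0.1,0],[0,0,0],[0,0,0],[0,0,0],[0,0,0],[0,-1,0],[0,-2,0],[0,-4,0],[0,-4,0]], "yaw": [0,0,0,0,0,0,0,0,0], "grip": [1,1,-0.6,-0.6,-0.6,-0.6,-0.6,-0.6,-0.6]}}

```text
time: 15.5
tool_pos: [0.4585, -0.0964, 0.1673]
tool_rot: [0.707, -0.707, 0.001, 0.0]
contact_force: [-0.6, -0.8, 1.1]
gripper_width: 0.8
```

```bash
python3 - <<'E'
from h import *
f=grab('wrist','w10.png'); s,R,p=tool(); print(p)
E
```

```text
[ 0.4627954  -0.09790099  0.17599352]
```

View pics/w10.png

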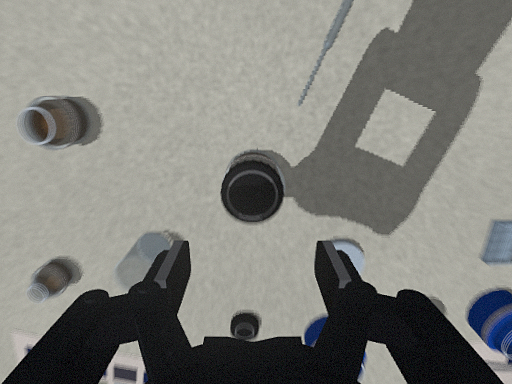

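The 55 lid is on its jar at (252,190). Next is the 35 lid.

Call:
{"op": "play_rows", "data": {"slide": [[3,0,0],[4,0,-0.3],[4,1,-0.3],[4,1,-0.3],[3,1,0],[1.5,1,0],[0,1.5,0],[0,1.5,0],[0,0,0],[0,0,0],[0,0,0]], "yaw": [0,0,0,0,0,0,0,0,0,0,0], "grip": [-0.4,-0.4,-0.4,-0.4,-0.4,-0.4,-0.4,-0.4,-0.4,-0.4,-0.4]}}

```text
time: 16.65
tool_pos: [0.6541, -0.1058, 0.0973]
tool_rot: [-0.707, 0.707, 0.0, 0.001]
contact_force: [0.3, 0.5, 0.4]
gripper_width: 0.701
```

```bash
python3 - <<'E'
from h import *
s,R,p=tool(); print(p,s['gripper_width'])
f=grab('wrist','w11.png'); print(proj(f,[[.6573,-.1069,.009]])); lids(f,(100,245,200,310),thr=45); lids(f,(100,245,200,310),thr=70)
s,R,p=tool(); print(p)
cv2.imwrite('pics/w11c.png',cv2.resize(f['image'][100:330,100:410],(775,575),interpolation=cv2.INTER_CUBIC))
E
```

```text
[ 0.65409601 -0.1058481   0.09725353] 0.7007489990354541
[[252.3090074  203.81971145]]
uv [251.3 202.9] cent [ 656.5 -107.8] circ [ 656.9 -107.6] D 40.4
uv [251.4 203.1] cent [ 656.7 -107.6] circ [ 657.1 -107.4] D 41.0
[ 0.65437501 -0.10589545  0.09756965]
```

View pics/w11c.png

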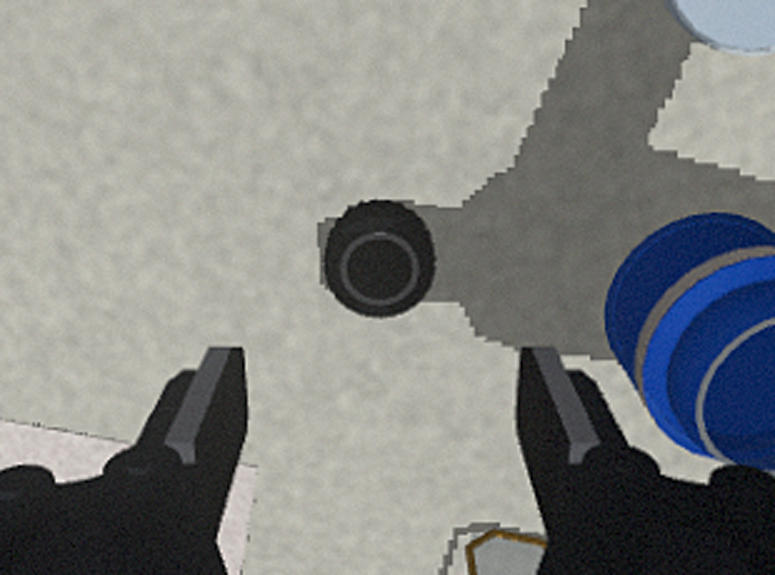

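The 35 lid is at about (657,-107); the blue jar's near edge is about 70 mm from its centre, clear of the fingers.

Call:
{"op": "play_rows", "data": {"slide": [[0.2,2,-0.1],[0,2.5,0],[0,2,0],[0,1,0],[0,0.5,0],[0,0,0],[0,0,0]], "yaw": [0,0,0,0,0,0,0], "grip": [-0.4,-0.4,-0.4,-0.4,-0.4,-0.4,-0.4]}}

```text
time: 17.4
tool_pos: [0.6571, -0.1069, 0.0177]
tool_rot: [-0.707, 0.707, 0.001, 0.001]
contact_force: [0.5, -0.3, 0.7]
gripper_width: 0.701
```

Call:
{"op": "play_rows", "data": {"slide": [[0,0,0],[0,0,0],[0,0,0],[0,0,0],[0,0,0],[0,0,0]], "yaw": [0,0,0,0,0,0], "grip": [1,1,1,1,1,1]}}

```text
time: 18.0
tool_pos: [0.6573, -0.1069, 0.018]
tool_rot: [-0.707, 0.707, 0.001, 0.001]
contact_force: [-0.2, -0.6, 5.6]
gripper_width: 0.385
```

```bash
python3 - <<'E'
from h import *
s,R,p=tool(); print(p,s['gripper_width'])
f=grab('wrist','w12.png')
cv2.imwrite('pics/w12c.png',cv2.resize(f['image'][100:330,100:410],(775,575),interpolation=cv2.INTER_CUBIC))
E
```

```text
[ 0.65730484 -0.10694257  0.01799941] 0.3851027459470204
```

View pics/w12c.png

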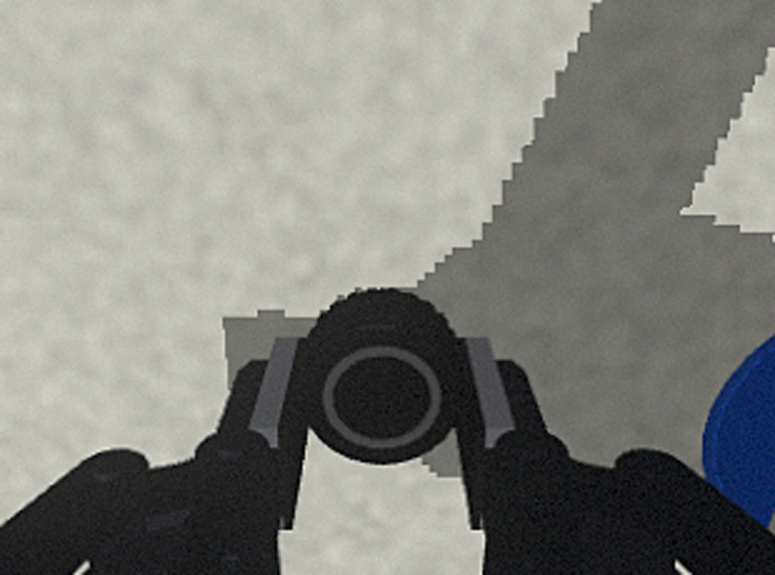

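Gripped. Now to the view pose for the 35 jar.

Call:
{"op": "play_rows", "data": {"slide": [[0,-2,0],[0,-4,0],[0,-4,0],[0.2,-1,-3.8],[0.2,-1,-3.8],[0.2,-1,-3.8],[0.2,-1,-3.8],[0,-0.5,-3.8],[0,0,-4],[0,0,0],[0,0,0],[0,0,0]], "yaw": [0,0,0,0,0,0,0,0,0,0,0,0], "grip": [1,1,1,1,1,1,1,1,1,1,1,1]}}

```text
time: 19.25
tool_pos: [0.6639, -0.3356, 0.1606]
tool_rot: [0.707, -0.707, 0.0, 0.0]
contact_force: [-0.1, 0.1, 0.7]
gripper_width: 0.382
```

```bash
python3 - <<'E'
from h import *
s,R,p=tool(); print(p,s['gripper_width'])
f=grab('wrist','w13.png'); q=proj(f,[[.5812,-.337,.046]])[0]; print(q)
rim(f,q,.046,.023,0,'r35.png')
s,R,p=tool(); print(p)
E
```

```text
[ 0.66389859 -0.33557852  0.16058554] 0.38154646031388945
[251.61268025  94.44198555]
brown@lip [ 580.7 -338. ] D 17.9
[ 0.66405869 -0.33531283  0.1608108 ]
```

View pics/w13.png

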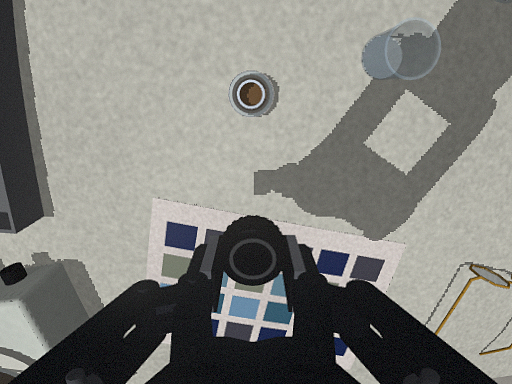

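View pics/r35.png

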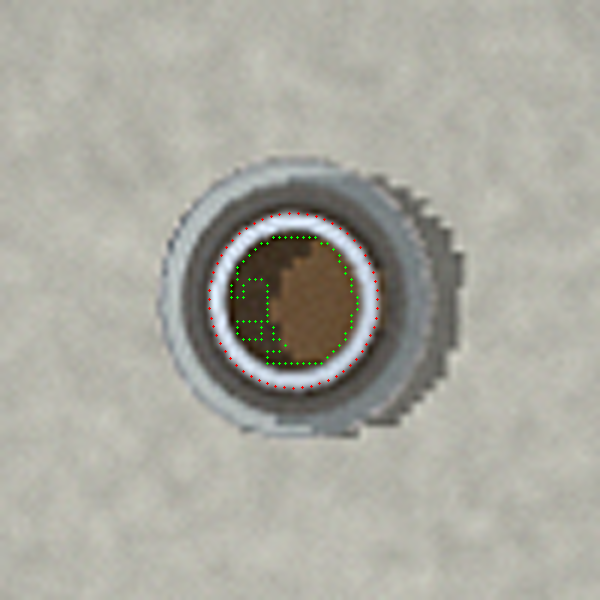

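The 35 rim fits at (580.7,-338.0). Moving above it.

Call:
{"op": "play_rows", "data": {"slide": [[-2,0,-0.1],[-3.3,0,-0.1],[-3,0,0],[0,2,0],[0,3,0],[0,3,0],[0,1,0],[0,0,0],[0,0,0],[0,0,0]], "yaw": [0,0,0,0,0,0,0,0,0,0], "grip": [1,1,1,1,1,1,1,1,1,1]}}

```text
time: 20.3
tool_pos: [0.5825, -0.3393, 0.0738]
tool_rot: [-0.706, 0.708, 0.001, 0.001]
contact_force: [-0.2, 0.2, -0.1]
gripper_width: 0.381
```

```bash
python3 - <<'E'
from h import *
for i in range(2):
    s,R,p=tool(); print(np.round(p,4)); f=grab('side')
cv2.imwrite('pics/s14.png',cv2.resize(f['image'][300:384,220:330],(770,588),interpolation=cv2.INTER_CUBIC))
E
```

```text
[ 0.5825 -0.3393  0.0738]
[ 0.5824 -0.3394  0.0737]
```

View pics/s14.png

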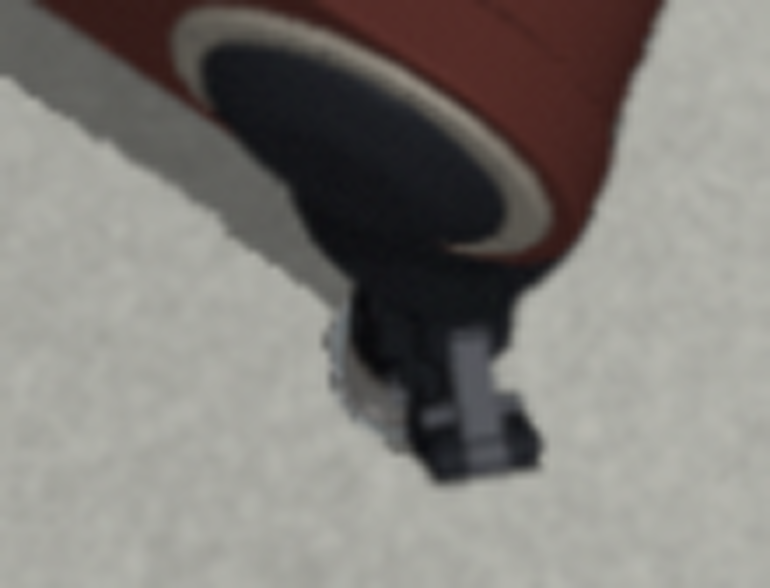

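Call:
{"op": "play_rows", "data": {"slide": [[-0.1,0.4,0.1],[0,0.2,0],[0,0,0],[0,0,0]], "yaw": [0,0,0,0], "grip": [1,1,1,1]}}

```text
time: 20.8
tool_pos: [0.5799, -0.3376, 0.065]
tool_rot: [0.707, -0.707, 0.0, -0.0]
contact_force: [-0.2, -0.0, 0.3]
gripper_width: 0.383
```

Call:
{"op": "play_rows", "data": {"slide": [[0,0.4,0],[0,0.4,0],[0,0.4,0],[0,0,0],[0,0,0]], "yaw": [0,0,0,0,0], "grip": [1,1,1,1,1]}}

```text
time: 21.3
tool_pos: [0.5799, -0.3375, 0.0529]
tool_rot: [0.707, -0.707, 0.0, 0.0]
contact_force: [-0.1, -0.1, -0.6]
gripper_width: 0.386
```

Call:
{"op": "play_rows", "data": {"slide": [[0,0.2,0],[0,0.2,0],[0,0.1,0],[0,0,0]], "yaw": [0,0,0,0], "grip": [1,1,1,1]}}

```text
time: 21.7
tool_pos: [0.5802, -0.3377, 0.0485]
tool_rot: [-0.707, 0.707, -0.0, 0.0]
contact_force: [-1.4, -0.3, 1.9]
gripper_width: 0.384
```

Call:
{"op": "play_rows", "data": {"slide": [[0,0.1,0],[0,0,0],[0,0,0],[0,0,0],[0,0,0],[0,-1,0],[0,-2,0],[0,-4,0],[0,-4,0],[0,0,0]], "yaw": [0,0,0,0,0,0,0,0,0,0], "grip": [1,1,-0.3,-0.3,-0.3,-0.3,-0.3,-0.3,-0.3,-0.3]}}

```text
time: 22.7
tool_pos: [0.5837, -0.3402, 0.1666]
tool_rot: [-0.704, 0.71, 0.004, 0.004]
contact_force: [1.2, -0.1, 0.2]
gripper_width: 0.649
```

```bash
python3 - <<'E'
from h import *
s,R,p=tool(); print(p)
f=grab('wrist','w15.png')
E
```

```text
[ 0.58369725 -0.34022191  0.16662933]
```

View pics/w15.png

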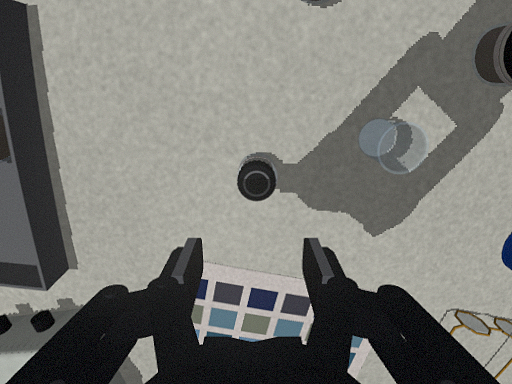

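The 35 lid is on its jar at (257,180). Now across to the 45 lid.

Call:
{"op": "play_rows", "data": {"slide": [[0.2,0,2],[0.2,0,3.5],[0.2,0,4.5],[0.2,0,4.5],[0.2,0,4.5],[0.2,0,4.5],[0.2,0,4.5],[0.1,0,4.5],[0,0,4.5],[0,0,4.5],[0,0,4.5],[0,0,4.5]], "yaw": [0,0,0,0,0,0,0,0,0,0,0,0], "grip": [-0.4,-0.4,-0.4,-0.4,-0.4,-0.4,-0.4,-0.4,-0.4,-0.4,-0.4,-0.4]}}

```text
time: 23.95
tool_pos: [0.593, 0.1699, 0.1551]
tool_rot: [-0.707, 0.707, -0.001, -0.001]
contact_force: [0.6, 0.1, -0.5]
gripper_width: 0.703
```

Call:
{"op": "play_rows", "data": {"slide": [[0,0,4.5],[0,0,4.5],[0,1,4],[0,1,3],[0,1,1.2],[0,1,0],[0,1.5,0],[0,0.5,0],[0,0,0],[0,0,0],[0,0,0]], "yaw": [0,0,0,0,0,0,0,0,0,0,0], "grip": [-0.4,-0.4,-0.4,-0.4,-0.4,-0.4,-0.4,-0.4,-0.4,-0.4,-0.4]}}

```text
time: 25.05
tool_pos: [0.5961, 0.3389, 0.0984]
tool_rot: [0.707, -0.707, -0.0, -0.001]
contact_force: [0.7, 0.2, -0.0]
gripper_width: 0.699
```

```bash
python3 - <<'E'
from h import *
s,R,p=tool(); print(p,s['gripper_width'])
f=grab('wrist','w16.png'); print(proj(f,[[.5967,.339,.009]])); lids(f,(100,245,200,310),thr=45); lids(f,(100,245,200,310),thr=70)
s,R,p=tool(); print(p)
E
```

```text
[0.59613733 0.33894291 0.0983875 ] 0.6991241095438533
[[253.54143756 200.28880722]]
uv [253.9 199. ] cent [595.5 339.3] circ [596.  339.3] D 50.5
uv [254. 199.] cent [595.6 339.4] circ [596.2 339.4] D 50.8
[0.59607781 0.33913731 0.09843904]
```

View pics/w16.png

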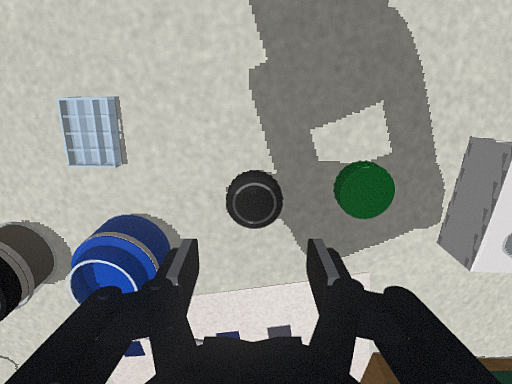

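The black 45 lid is at (254,199) and the green look-alike at (364,190), about 40 mm clear. The tool is centred on the black lid.

Call:
{"op": "play_rows", "data": {"slide": [[0,2,0],[0,2.5,0],[0,2.2,0],[0,1,0],[0,0.5,0],[0,0,0],[0,0,0]], "yaw": [0,0,0,0,0,0,0], "grip": [-0.4,-0.4,-0.4,-0.4,-0.4,-0.4,-0.4]}}

```text
time: 25.8
tool_pos: [0.5963, 0.3397, 0.0168]
tool_rot: [0.707, -0.707, -0.001, -0.001]
contact_force: [-0.4, 0.2, 1.0]
gripper_width: 0.696
```

Call:
{"op": "play_rows", "data": {"slide": [[0,0,0],[0,0,0],[0,0,0],[0,0,0],[0,0,0],[0,0,0]], "yaw": [0,0,0,0,0,0], "grip": [1,1,1,1,1,1]}}

```text
time: 26.4
tool_pos: [0.5967, 0.34, 0.0175]
tool_rot: [0.708, -0.707, -0.001, -0.001]
contact_force: [-0.5, -0.2, 6.7]
gripper_width: 0.5
```

```bash
python3 - <<'E'
from h import *
f=grab('wrist','w17.png')
cv2.imwrite('pics/w17c.png',cv2.resize(f['image'][100:330,100:410],(775,575),interpolation=cv2.INTER_CUBIC))
E
```

```text
(no output)
```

View pics/w17c.png

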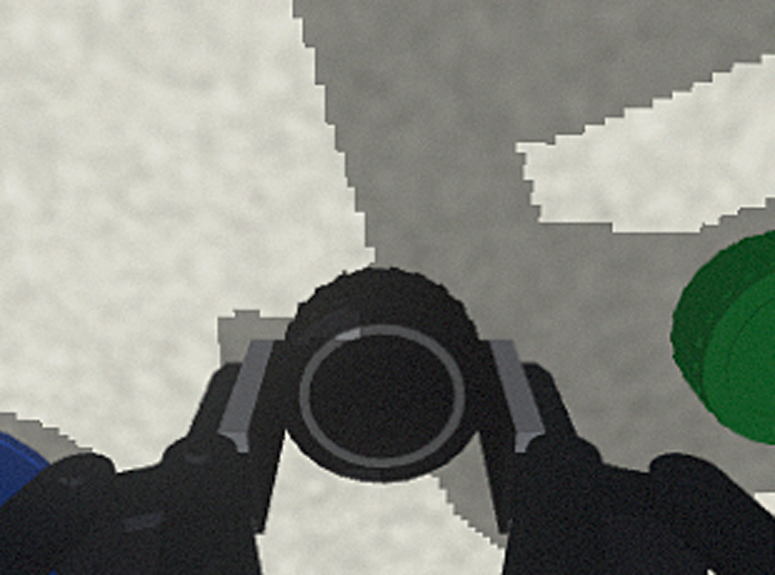

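Call:
{"op": "play_rows", "data": {"slide": [[0,-2,0],[0,-4,0],[0,-4,0],[0,-2,-2],[0,-1,-3.5],[-0.7,-1,-4.4],[-0.8,0,-4.5],[-0.8,0,-4.5],[-0.8,0,-4.5],[-0.8,0,-4.5],[-0.8,0,-4.5],[-0.8,0,-4.5]], "yaw": [0,0,0,0,0,0,0,0,0,0,0,0], "grip": [1,1,1,1,1,1,1,1,1,1,1,1]}}

```text
time: 27.65
tool_pos: [0.5395, -0.0312, 0.1554]
tool_rot: [-0.707, 0.707, 0.0, 0.0]
contact_force: [0.3, -0.1, -0.7]
gripper_width: 0.502
```

Call:
{"op": "play_rows", "data": {"slide": [[-0.8,0,-4.5],[-0.8,0,-4.5],[-0.8,0,-4.5],[-0.8,0,-4.5],[-0.8,0,-3.5],[-0.8,0,-3.5],[-1,0,-1],[0,0,0],[0,0,0],[0,0,0]], "yaw": [0,0,0,0,0,0,0,0,0,0], "grip": [1,1,1,1,1,1,1,1,1,1]}}

```text
time: 28.65
tool_pos: [0.4824, -0.2883, 0.1552]
tool_rot: [0.707, -0.707, -0.0, 0.0]
contact_force: [0.4, -0.1, 0.1]
gripper_width: 0.505
```

```bash
python3 - <<'E'
from h import *
s,R,p=tool(); print(p,s['gripper_width'])
f=grab('wrist','w18.png'); q=proj(f,[[.3987,-.2868,.052]])[0]; print(q)
rim(f,q,.052,.033,0,'r45.png')
s,R,p=tool(); print(p)
E
```

```text
[ 0.48244731 -0.28826017  0.15521171] 0.5046778734893246
[255.43900999  92.94533712]
brown@lip [ 398.  -286.7] D 27.7
[ 0.48251229 -0.28826415  0.15522659]
```

View pics/w18.png

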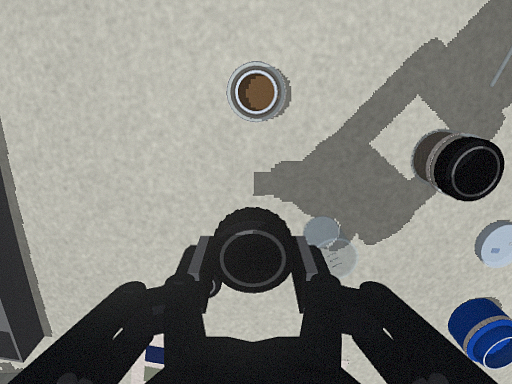

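View pics/r45.png

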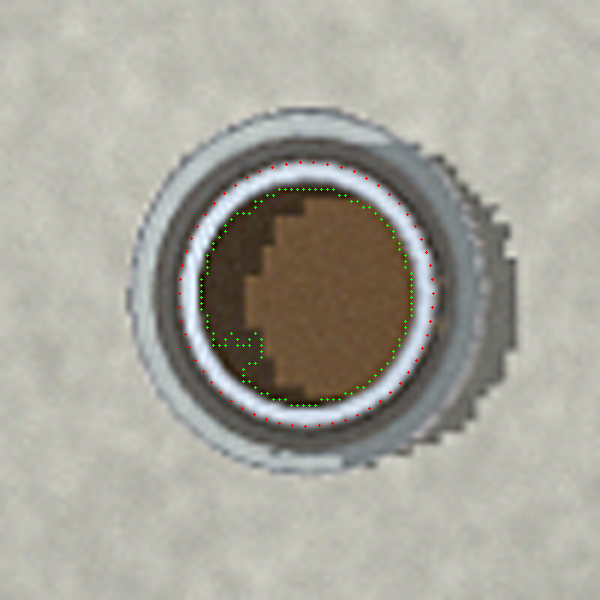

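The 45 rim fits at (398.0,-286.7).

Call:
{"op": "play_rows", "data": {"slide": [[-2,0,0.1],[-3.5,0,0.1],[-3,0,0],[0,2,0],[0,3,0],[0,2,0],[0,0.7,0],[0,0,0],[0,0,0],[0,0,0],[0,0,0]], "yaw": [0,0,0,0,0,0,0,0,0,0,0], "grip": [1,1,1,1,1,1,1,1,1,1,1]}}

```text
time: 29.8
tool_pos: [0.3978, -0.2882, 0.0796]
tool_rot: [-0.707, 0.708, 0.001, 0.001]
contact_force: [-0.2, -0.4, 0.0]
gripper_width: 0.503
```

Call:
{"op": "play_rows", "data": {"slide": [[0,0.4,0],[0,0.2,0],[0,0,0],[0,0,0]], "yaw": [0,0,0,0], "grip": [1,1,1,1]}}

```text
time: 30.2
tool_pos: [0.397, -0.2875, 0.0721]
tool_rot: [0.707, -0.707, 0.0, -0.0]
contact_force: [-0.4, 0.5, 0.0]
gripper_width: 0.505
```

Lid bottom is just above the lip and within 1 mm in xy. Lowering, with a +1 mm y trim.

Call:
{"op": "play_rows", "data": {"slide": [[0.1,0.4,0.1],[0,0.4,0],[0,0.4,0],[0,0,0],[0,0,0]], "yaw": [0,0,0,0,0], "grip": [1,1,1,1,1]}}

```text
time: 30.7
tool_pos: [0.398, -0.2865, 0.06]
tool_rot: [0.707, -0.707, 0.0, 0.0]
contact_force: [0.6, 0.5, 0.1]
gripper_width: 0.506
```

Call:
{"op": "play_rows", "data": {"slide": [[0,0.2,0],[0,0.2,0],[0,0.2,0],[0,0,0]], "yaw": [0,0,0,0], "grip": [1,1,1,1]}}

```text
time: 31.1
tool_pos: [0.3981, -0.2866, 0.0542]
tool_rot: [0.707, -0.707, 0.0, -0.0]
contact_force: [-0.7, 0.1, -0.6]
gripper_width: 0.5
```

Call:
{"op": "play_rows", "data": {"slide": [[0,0.1,0],[0,0.1,0],[0,0,0]], "yaw": [0,0,0], "grip": [1,1,1]}}

```text
time: 31.4
tool_pos: [0.3983, -0.2867, 0.054]
tool_rot: [0.707, -0.707, 0.0, 0.0]
contact_force: [-4.5, 3.3, 11.5]
gripper_width: 0.502
```

Contact (11.5 N) at the seated height. Release and lift.

Call:
{"op": "play_rows", "data": {"slide": [[0,0,0],[0,0,0],[0,0,0],[0,0,0],[0,-1,0],[0,-2,0],[0,-4,0],[0,-4,0],[0,-3,0],[0,0,0],[0,0,0]], "yaw": [0,0,0,0,0,0,0,0,0,0,0], "grip": [-0.4,-0.4,-0.4,-0.4,-0.4,-0.4,-0.4,-0.4,-0.4,-0.4,-0.4]}}

```text
time: 32.5
tool_pos: [0.3984, -0.2869, 0.1936]
tool_rot: [-0.707, 0.708, 0.0, 0.001]
contact_force: [0.7, -0.1, -1.3]
gripper_width: 0.702
```

```bash
python3 - <<'E'
from h import *
f=grab('wrist','w19.png'); f=grab('side','s19.png'); f=grab('top','t19.png')
s=cv2.imread('pics/s19.png')
cr=lambda im,u,v,r=24:cv2.resize(im[v-r:v+r,u-r:u+r],(396,290),interpolation=cv2.INTER_CUBIC)
E
```

```text
(no output)
```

View pics/w19.png

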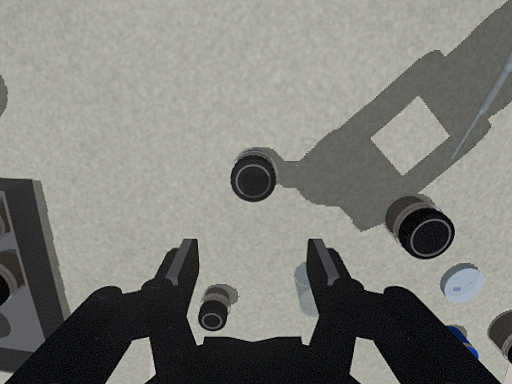

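View pics/s19.png

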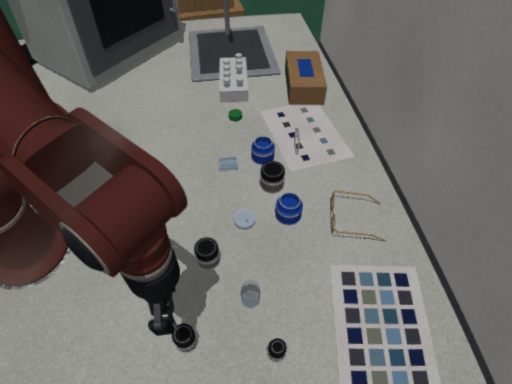

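View pics/t19.png

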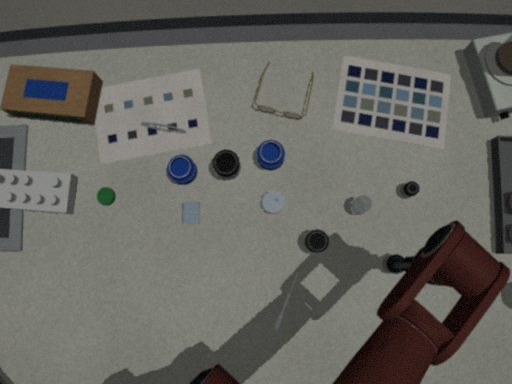

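All four lids are on. Spectacles (280,110) and well dish (191,212) are unmoved in the top view. For a quantitative check I'll look straight down on the 45 jar and triangulate every lid.

Call:
{"op": "play_rows", "data": {"slide": [[2,0,0],[3.5,0,0],[3,0,0],[0,0,0],[0,0,0],[0,0,0],[0,0,0]], "yaw": [0,0,0,0,0,0,0], "grip": [-0.4,-0.4,-0.4,-0.4,-0.4,-0.4,-0.4]}}

```text
time: 33.35
tool_pos: [0.4821, -0.2866, 0.1919]
tool_rot: [0.707, -0.707, 0.001, -0.0]
contact_force: [-0.1, 0.1, -0.8]
gripper_width: 0.699
```

```bash
python3 - <<'E'
from h import *
s,R,p=tool(); print(p)
F={n:grab(n,n+'20.png') for n in ('wrist','side','top')}
def cen(f,X,D):
    q=proj(f,[X])[0]; r=int(np.linalg.norm(proj(f,[[X[0],X[1]+D*.65,X[2]]])[0]-q))+2
    u,v=q.round().astype(int); m=np.zeros(f['image'].shape[:2],np.uint8)
    v0,v1,u0,u1=max(v-r,0),v+r,max(u-r,0),u+r
    m[v0:v1,u0:u1]=f['image'][v0:v1,u0:u1].max(2)<46
    m=cv2.morphologyEx(m,cv2.MORPH_CLOSE,np.ones((5,5),np.uint8))
    ct=max(cv2.findContours(m,cv2.RETR_EXTERNAL,cv2.CHAIN_APPROX_NONE)[0],key=cv2.contourArea)
    M=cv2.moments(ct); return np.array([M['m10'],M['m01']])/M['m00'],q,M['m00']
for n,X,D,vs in (('65',(.6546,.1164,.0555),.065,('top','side')),('55',(.4589,-.0967,.0515),.055,('top','side')),
  ('35',(.5807,-.338,.0395),.035,('top','side')),('45',(.398,-.2867,.0455),.045,('wrist','side'))):
    ob=[cen(F[v],X,D) for v in vs]; 
    print(n,[(np.round(o[0],1),np.round(o[1],1),o[2]) for o in ob])
    c1,d1=ray(F[vs[0]],ob[0][0]); c2,d2=ray(F[vs[1]],ob[1][0]); d1=d1[0]; d2=d2[0]
    l=np.linalg.lstsq(np.c_[d1,-d2],c2-c1,rcond=None)[0]; P=(c1+d1*l[0]+c2+d2*l[1])/2
    print('  tri',np.round(P*1000,1),'exp',np.round(np.array(X)*1000,1))
f=F['wrist']['image']; s=F['side']['image']; t=F['top']['image']
cr=lambda im,u,v,r=26:cv2.resize(im[max(v-r,0):v+r,u-r:u+r],(264,264),interpolation=cv2.INTER_CUBIC)
q=proj(F['wrist'],[[.398,-.2867,.05]])[0].round().astype(int)
cv2.imwrite('pics/fin.png',np.vstack([np.hstack([cr(s,272,177),cr(s,207,253),cr(s,277,349)]),np.hstack([cr(s,185,337),cr(f,*q,r=45),cr(t,226,165)])]))
E
```

```text
[ 0.48208421 -0.28656435  0.19187746]
65 [(array([225.8, 163.4]), array([225.2, 162.8]), 507.5), (array([272.4, 172.3]), array([272. , 171.5]), 310.0)]
  tri [654.5 115.1  53.5] exp [654.6 116.4  55.5]
55 [(array([316.2, 240.5]), array([315.9, 241. ]), 371.5), (array([212.7, 252.1]), array([205.5, 249.3]), 148.0)]
  tri [467.5 -98.1  35.7] exp [458.9 -96.7  51.5]
35 [(array([410.2, 188.6]), array([410.5, 188.4]), 140.5), (array([276.7, 348. ]), array([276.7, 348.2]), 230.0)]
  tri [ 580.6 -337.5   38.9] exp [ 580.7 -338.    39.5]
45 [(array([251.6,  92.4]), array([253. ,  92.8]), 1920.0), (array([183.3, 335.4]), array([182.6, 335.4]), 377.0)]
  tri [ 398.6 -287.6   46.7] exp [ 398.  -286.7   45.5]
```

View pics/fin.png

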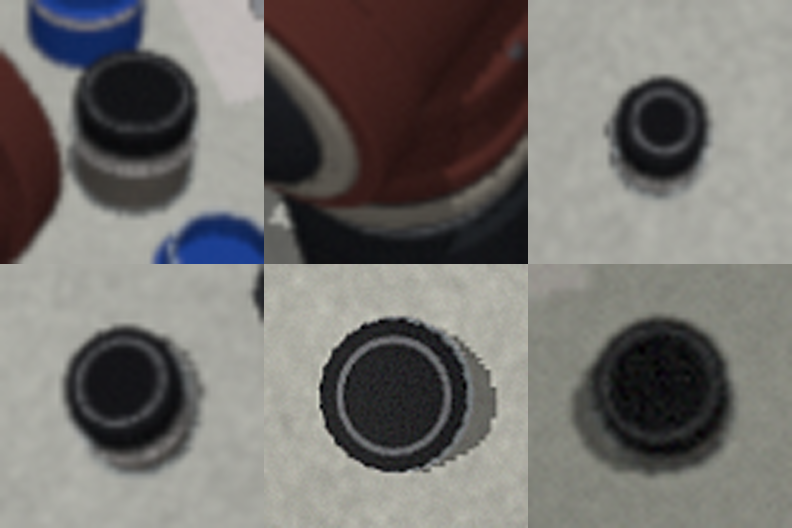

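The 35, 45 and 65 lids measure within 2 mm of seated. The 55 was hidden by the arm in this side view, so I'll use the earlier unobstructed pair (s19/t19), where it shows at (207,251).

```bash
python3 - <<'E'
from h import *
F={n:grab(n) for n in ('side','top')}
F['side']['image']=cv2.imread('pics/s19.png');F['top']['image']=cv2.imread('pics/t19.png')
X=(.4589,-.0967,.0515); P=[]
for v in F:
    f=F[v]; u,w=proj(f,[X])[0].round().astype(int); m=np.zeros((384,512),np.uint8); r=15
    m[w-r:w+r,u-r:u+r]=f['image'][w-r:w+r,u-r:u+r].max(2)<46
    m=cv2.morphologyEx(m,cv2.MORPH_CLOSE,np.ones((5,5),np.uint8))
    ct=max(cv2.findContours(m,cv2.RETR_EXTERNAL,cv2.CHAIN_APPROX_NONE)[0],key=cv2.contourArea); M=cv2.moments(ct)
    q=np.array([M['m10'],M['m01']])/M['m00']; c,d=ray(f,q); P.append((c,d[0])); print(v,q,proj(f,[X])[0])
(c1,d1),(c2,d2)=P; l=np.linalg.lstsq(np.c_[d1,-d2],c2-c1,rcond=None)[0]; print(np.round((c1+d1*l[0]+c2+d2*l[1])*500,1))
cr=lambda im,u,v,r=26:cv2.resize(im[v-r:v+r,u-r:u+r],(390,390),interpolation=cv2.INTER_CUBIC)
cv2.imwrite('pics/fin55.png',np.hstack([cr(F['side']['image'],207,253),cr(F['top']['image'],316,241)]))
E
```

```text
side [206.23746702 249.882146  ] [205.45214035 249.29786672]
top [316.37560546 241.04183179] [315.92713002 241.03419342]
[459.7 -97.8  50.1]
```

View pics/fin55.png

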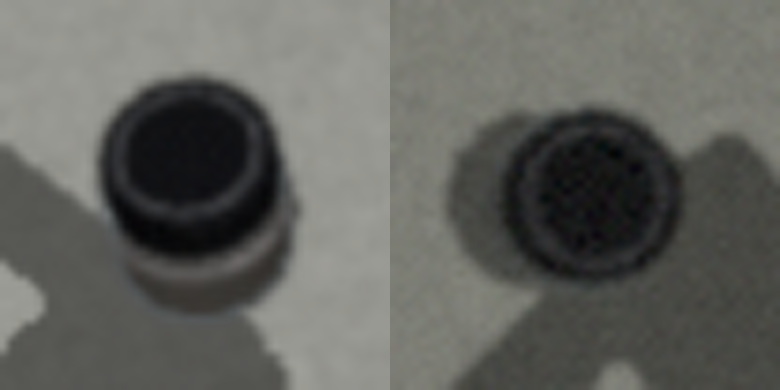

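The 55 lid is at (459.7,-97.8,50.1), seated. The gripper is clear at z = 0.19, so I'm handing in.

```bash
python3 -c "
from plant import workorder
print(workorder.job_done())"
```

```text
the job is handed in; nothing more can be done
None
```

All four black lids are on their own jars, 35 to 35 up to 65 to 65, and I handed the job in at about 33.5 s of the 96 s allowed. No verdict was reported.

- **Seating:** each lid met contact at its expected seated height, with 2 to 12 N before release. The final camera measurements put the lid centres within about 2 mm of seated in height. Sideways they were within about 1.5 mm of the mouth centres measured before placing.
- **Upright and level:** the jars look upright and the lids level in the last pictures. I judged this by eye and did not measure the angles.
- **Left alone:** the spectacles and well dish show no shift in the top view, also judged by eye. I did not grip or move the blue jars or the green lid. The gripper ended clear of everything at z = 0.19 m.
- **Failed check:** in the last side view the arm hid the 55 lid and gave a false position. I re-measured it from the earlier clear pair of pictures, at (459.7, -97.8, 50.1) mm, against (458.9, -96.7, 51.5) mm expected.
- **Disagreement:** the tool position readings wandered by 1 to 2 mm (up to 4 mm just after fast lifts), so I trimmed the placings by 1 to 2 mm. The placings worked in spite of this.

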